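# Re-hang the tube holder on the two studs of its stand

## Task

Hang the white tube holder back on its stand: pass both keyholes of its back plate over the two stud heads at once, press the plate flat against the cross bar and push it down until the studs sit at the top of the slots and the spring catch snaps out through the plate's middle hole. Nobody noted how high the bar is clamped, so feel for the studs gently, never bearing on the stand with more than about 3.5 kg of force. Then let go, leaving everything else where it stands.

Things in the scene. Friction and masses are not known exactly. Their poses are not given: they have to be found in the camera images.
- tube_holder: Loose tube holder of white sheet steel, 0.25 to 0.45 kg, standing upright. Origin: lower edge of the back plate's rear face, mid width; x points to the rear (to the stand when hung), y along the plate, z up. Back plate: x -4 to 0, y -75 to 75, 72 mm high; a shelf with four tube holes runs along its foot, out to x -50. Middle hole for the catch: 14 mm wide at y 0, z 58.
- holder_grip (a point): Point in the middle of the grey upright pull handle on the plate's front, at (-26, 0, 40) mm in the holder's frame, same axes. The handle's grip runs from z 14 to 62, 18 mm wide (y: pinch it firmly across this width, from above) and 20 deep (x -36 to -16); level with the keyholes: pushing there does not tip the plate.
- holder_holes (a point): Point midway between the keyholes, on the rear face at (0, 0, 38) mm in the holder's frame, same axes. The two keyholes are at y -50 and 50: a hole 22 mm wide, 17 high, centred at this height, that narrows upward into a 9 mm wide slot. Hung home, the stud axis lies 14 mm above this height: the holder goes down 14 mm from hole to home.
- stand: Grey and aluminium stand, fixed. Origin: on the worktop straight below the cross bar's front face, mid width; x points to the rear, y along the bar, z up. Foot: x -55 to 75, 200 mm wide, 13 high. Two posts behind the bar at y -78 and 78, 207 high. The upright bar (176 wide, 12 thick, front face at x 0) is clamped to the posts; it reaches 22 mm above and 44 below the stud axis.
- studs_mid (a point): Point on the stand in the plane of the bar's front face, 165 mm up, midway between the studs at mid setting. True stud axis: up to 18 mm above or below it (clamp setting, not measured). Studs at y -50 and 50 point to -x: neck 6 mm across, then from 6 to 14 mm off the bar a head 13 across. A plate resting on the heads stands 14 mm off; over both heads it goes back to 0, flat on the bar.
- catch (a joint): Spring catch in the cross bar: brass pin, 8 mm across, round tip, 6 mm above the stud axis at mid width, standing 9 mm out of the bar. Value in m: 0 = fully out, 0.009 = pushed in level with the bar face; it takes about 2 N to start and 8 N to push it right in, and returns by itself when the plate's middle hole comes over it.
- tube_rack: Bystander: low blue tube rack, 78 x 146 x 43 mm; origin at the centre of its underside.
- dish_0: Bystander: lowest of three stacked agar dishes, 91 across, 15 high; origin at the centre of its underside.
- dish_1: Bystander: middle dish of the stack.
- dish_2: Bystander: top dish of the stack.
- single_dish: Bystander: a single agar dish, 91 across, 15 high.
- beaker: Bystander: small glass beaker, 74 across, 90 high; origin at the centre of its underside.
- bottle: Bystander: screw-capped bottle, 70 across, 135 high; origin at the centre of its underside.
- masking_tape: Bystander: roll of tape lying flat, 105 across, 24 high.

How it is judged:
By the outcome, as a careful person would: the job done as asked, in the order asked, and still so for the second after the job is handed in, with the robot touching nothing.
It also fails if it takes over 61 s, if anything falls off the work surface, if the arm or the gripper's body presses on something with over 40 N, if the wrist force passes 120 N, or if a joint passes its speed limit or range.

## Robot

A 6-joint arm with a two-finger parallel gripper is mounted at the origin on a cart in front of the work surface, level with it; the furniture and walls round the work are solid. World frame = base frame: x ahead of the robot, y to its left, z up, the work surface at z = 0. Lengths are in m, angles in rad, forces in N, time in s.
With the tool pointing down it reaches from about 0.35 to 0.775 m from the base axis. Payload 5.5 kg.
Tool frame: the origin (TCP) lies between the finger pads; the fingertips stand 11 mm ahead of it and the grasp point (between the pads) lies 8 mm behind it (tips_ahead is the distance from the TCP to the fingertips, in m); z points along the fingers, y is the line along which they close (so a half turn about z gives the same grasp; the last joint's range is limited). The gripper opens to 85 mm and grips with 20 to 120 N. Pads are 22 mm wide; open, the fingers measure 114 mm over their backs; the gripper's body (76 mm by 85 mm) begins 54 mm behind the grasp point. The pads swing forward as they close: fully open they stand 13 mm farther back than shut.
Start: joints at [-1.278, 0.313, 0.046, 1.304, 0, 1.431], TCP at [0.241, -0.522, 0.242] pointing down, gripper open.
Joint ranges: [-2.76, 2.76], [-0.86, 1.69], [-1.03, 1.26], [-2.2, 2.34], [-1.47, 1.5], [-3.14, 3.14]. Speed limits (rad/s): [2.57, 2.57, 3.14, 3.14, 3.14, 3.14].

## Interface

Orientations are given as a unit quaternion [w, x, y, z].
In Python, from workcell import * gives the robot as it stands. The module is installed in compiled form; this text tells all that it offers.
- The arm moves only by the tool jog_arm, never from a script. Its argument "moves" is a list of rows, each an object with "fingers": the closure, from 0 (fully open) to 1 (shut); "slide": the shift along the tool's x, y, z in mm, a list of three; "angular": the turn, a rotation vector about the tool's x, y, z in degrees, a list of three. A call has 1 to 10 rows; each row is the pose to reach, as a shift and turn from the pose commanded when the call began, along the tool's axes at that moment; what a row does not reach only later rows make up. A row lasts 1/12 s, in which the tool goes at most 41.7 mm and 7.16 degrees, less where a joint would pass 70% of its speed; a pose out of reach is approached as far as the arm can. A call with a gripper value outside its range is refused whole. The fingers move at their own pace and stop on an object; "squeeze" is the grip in N (left out, the last holds). Time passes only in rows, so rows that repeat a pose let the fingers close. It gives the time, the measured TCP pose, the force, the opening and the grip force at its end, in the units of the state.
- get_state(): the state, without advancing time (a new reading comes with each control period).
- read_camera(name): name is "scene" or "top" or "wrist"; returns a dict with "color" (384x512x3 uint8, red, green, blue), "fovy" (degrees; the focal length in pixels is half the picture's height over the tangent of half this angle, whatever the lens; pixels are square), "cx", "cy" (the principal point, pixels), "world_from_camera" (4x4, takes a point from camera to world coordinates); the wrist camera has in their place "tool_from_camera" (4x4, takes a point from camera to tool coordinates, whose origin is the TCP and whose axes are the flange's). Camera axes: x right, y down, z forward; pixel columns grow to the right and rows downward; lengths in m; the calibration is good to about 2 mm. A picture is of the moment at which its call begins: read the wrist's pose just before it. There is no depth.
- hand_in(): hands the job in; it is judged then, once.
Trained networks look in a picture, given as the dict that the camera call returned (one of the last four; its "shot" number tells which), for a name from the list of things; names that differ only in an ending like _2 or _b are one class to them, and where a whole thing is asked for, a point or a joint stands for the part that bears it (a point fixed in the world has none). Each returns a list of dicts, best first, with "p" (0 to 1); they miss things now and then, are a little off and sometimes report something else, mostly with a low value. They report only what shows in the picture. A call takes as long as a camera call.
- look_for(target, picture): "point" ([column, row] in pixels, amid what is visible of it).
- tip_of(target, picture): "point" ([column, row] in pixels: a listed point, or the origin of a listed thing).
The state is a dict: "clock": time; "joint_pos": joint angles; "qvel": joint speeds; "tau": joint torques, N m; "tcp_pos": TCP position; "orientation": TCP orientation; "wrist_force": force on the tool from outside, world axes, zero at the start; "ft_torque": the same for the moment, N m; "finger_gap": finger opening in m; "grip_force": force on a finger pad.
Only numpy, scipy, OpenCV 4.12 (cv2) and the standard library are available. Lean on these libraries where they do the work, as an engineer would, in place of code of your own. Each camera call takes 0.05 s, during which the arm holds its last target. There are 200 camera calls.

## Working session

There is one attempt and no reset: what is moved stays moved. The work goes in short steps, Python scripts to look and compute and a tool call to move; the robot and the scene stay as the last step left them, time stands still between calls to the robot, and variables do not carry over. Pictures are saved under pics/ and viewed, at most 10 in all, crops included, and the job is handed in when it is done.

Besides the shell and the picture viewer there is one more tool, called after "Call:" as a command line: name --argument value ..., lists and objects as JSON in quotes. jog_arm: Moves the arm, as the interface text tells. Its arguments: {"type":"object","properties":{"moves":{"type":"array","items":{"type":"object","properties":{"fingers":{"type":"number"},"slide":{"type":"array","items":{"type":"number"}},"angular":{"type":"array","items":{"type":"number"}}}}},"squeeze":{"type":"number"}},"required":["moves"]}

```bash
mkdir -p pics; cat > h.py <<'E'
from workcell import *
import numpy as np, cv2
from scipy.spatial.transform import Rotation as R
def q2R(q): return R.from_quat([q[1],q[2],q[3],q[0]]).as_matrix()
def ray(p,px,T=None):
    T=np.array(p["world_from_camera"]) if T is None else T
    f=p["color"].shape[0]/2/np.tan(np.radians(p["fovy"])/2)
    d=T[:3,:3]@np.array([(px[0]-p["cx"])/f,(px[1]-p["cy"])/f,1])
    return T[:3,3],d/np.linalg.norm(d)
def atz(r,z): return r[0]+r[1]*(z-r[0][2])/r[1][2]
def tri(rs):
    A=np.zeros((3,3));b=np.zeros(3)
    for o,d in rs:
        P=np.eye(3)-np.outer(d,d);A+=P;b+=P@o
    x=np.linalg.solve(A,b)
    return x,[float(np.linalg.norm((np.eye(3)-np.outer(d,d))@(x-o))) for o,d in rs]
def wristT(p,s):
    T=np.eye(4);T[:3,:3]=q2R(s["orientation"]);T[:3,3]=s["tcp_pos"]
    return T@np.array(p["tool_from_camera"])
def save(n,p): cv2.imwrite("pics/"+n+".png",p["color"][:,:,::-1])
E
cat > a.py <<'E'
from h import *
np.set_printoptions(precision=4,suppress=True)
s=get_state();print(s)
P={n:read_camera(n) for n in("scene","top")}
im=np.hstack([P["scene"]["color"],P["top"]["color"]])
for n in P: save(n+"0",P[n]); print(n,P[n]["fovy"],np.array(P[n]["world_from_camera"])[:3])
for t in("tube_holder","holder_grip","holder_holes","stand","studs_mid","catch","beaker","bottle","tube_rack","dish_0","single_dish","masking_tape"):
    rs=[]
    for n in P:
        r=tip_of(t,P[n]); print(t,n,[(np.round(x["point"],1).tolist(),round(x["p"],2)) for x in r[:2]])
        if r: rs.append(ray(P[n],r[0]["point"]))
    if len(rs)==2: print("   ",*tri(rs))
E
python3 a.py
```

```text
{'clock': 0.0, 'joint_pos': array([-1.2776,  0.314 ,  0.045 ,  1.3036, -0.    ,  1.4312]), 'qvel': array([ 0.001 , -0.0005,  0.0007, -0.0006, -0.0011,  0.001 ]), 'tau': array([  0.0012, -48.0626,  29.8533,   0.0192,   0.0001,   0.    ]), 'tcp_pos': array([ 0.241 , -0.5215,  0.2414]), 'orientation': array([-0.0009,  0.9767,  0.2147, -0.0001]), 'wrist_force': array([-0.4368,  0.7307,  0.0105]), 'ft_torque': array([ 0.0183, -0.0111,  0.0036]), 'grip_force': 0.0, 'finger_gap': 0.08540652515730585}
scene 57.54764717652743 [[-0.5603 -0.5816  0.5898 -0.0675]
 [-0.8283  0.3864 -0.4058  0.4441]
 [ 0.0081 -0.7159 -0.6982  0.8834]]
top 53.20369032282152 [[ 0.0006 -0.9871  0.1602  0.3695]
 [-1.      0.0008  0.0091 -0.0221]
 [-0.0092 -0.1602 -0.987   1.3535]]
tube_holder scene [([298.6, 228.9], 0.77), ([171.1, 299.1], 0.53)]
tube_holder top [([290.2, 221.4], 0.65)]
    [ 0.4746 -0.129  -0.0211] [0.0017609432357803445, 0.0017609432357804668]
holder_grip scene [([304.6, 218.8], 0.69)]
holder_grip top [([289.1, 228.0], 0.87)]
    [ 0.4461 -0.1185  0.0627] [0.0016518090352499889, 0.001651809035249898]
holder_holes scene [([302.0, 217.3], 0.91)]
holder_holes top [([290.2, 221.7], 0.59)]
    [ 0.4669 -0.125   0.0471] [0.0003062082111246681, 0.0003062082111246805]
stand scene [([236.8, 215.8], 0.83), ([251.9, 184.8], 0.37)]
stand top [([251.1, 176.4], 0.59), ([154.0, 227.9], 0.44)]
    [ 0.6394  0.0126 -0.02  ] [0.003069228475864241, 0.003069228475864091]
studs_mid scene [([236.5, 178.1], 0.56)]
studs_mid top [([252.5, 167.6], 0.89)]
    [0.6366 0.007  0.1538] [0.006817575332946745, 0.006817575332946649]Traceback (most recent call last):
  File "a.py", line 10, in <module>
    r=tip_of(t,P[n]); print(t,n,[(np.round(x["point"],1).tolist(),round(x["p"],2)) for x in r[:2]])
ValueError: it knows: beaker, bottle, dish, holder_grip, holder_holes, masking_tape, single_dish, stand, studs_mid, tube_holder, tube_rack
```

View pics/scene0.png

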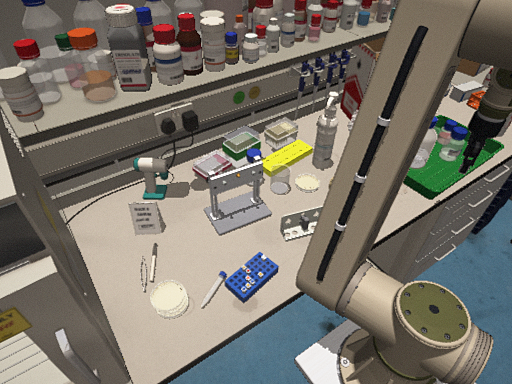

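View pics/top0.png

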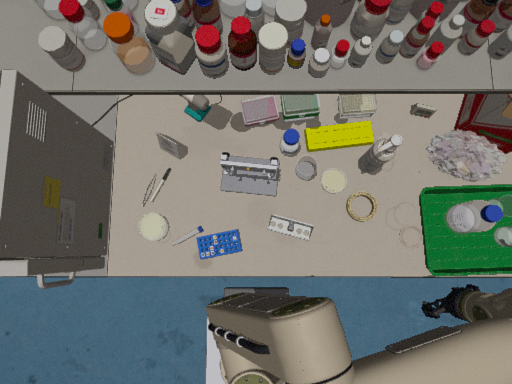

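The scene view shows the holder at about (304,219) and the stand at (237,195). In the top view the holder is at (290,228), turned about -16°, and the stand is at (250,175). I'll enlarge the top crop for yaw, plus the stand in the scene view for bar height.

```bash
python3 - <<'E'
from h import *
a=cv2.imread("pics/top0.png")[140:250,205:325]; b=cv2.imread("pics/scene0.png")[145:245,190:330]
a=cv2.resize(a,(600,550),interpolation=cv2.INTER_CUBIC)[:, :]
cv2.imwrite("pics/c1.png",a); cv2.imwrite("pics/c2.png",cv2.resize(b,None,fx=5.5,fy=5.5,interpolation=cv2.INTER_CUBIC))
E
```

```text
(no output)
```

View pics/c1.png

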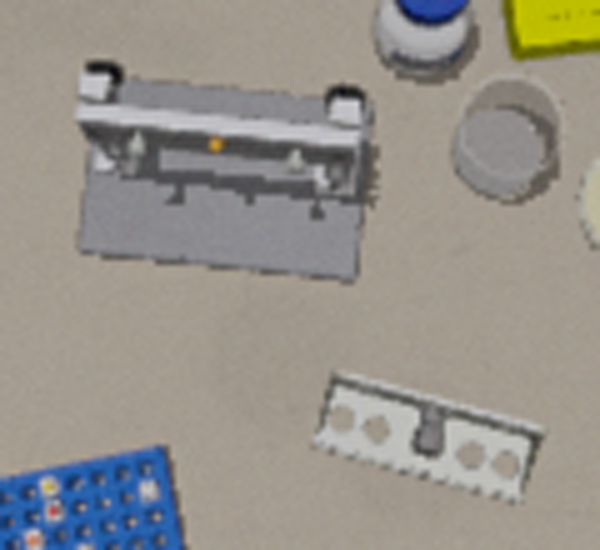

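View pics/c2.png

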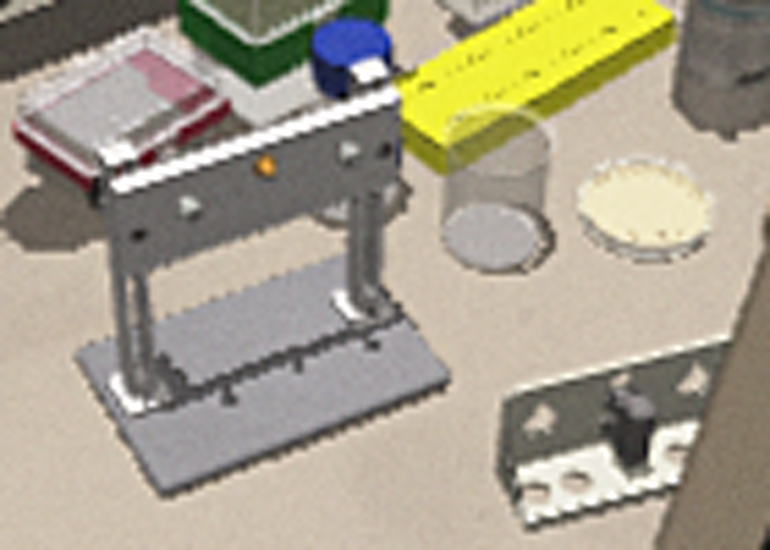

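Call:
jog_arm --moves '[{"slide": [-30, -30, -20], "angular": [0, 0, -7]}, {"slide": [-60, -60, -20], "angular": [0, 0, -14]}, {"slide": [-60, -60, -20], "angular": [0, 0, -21]}, {"slide": [-60, -60, -20], "angular": [0, 0, -28]}, {"slide": [-60, -60, -20], "angular": [0, 0, -35]}, {"slide": [-60, -60, -20], "angular": [0, 0, -42]}, {"slide": [-60, -60, -20], "angular": [0, 0, -49]}, {"slide": [-60, -60, -20], "angular": [0, 0, -56]}, {"slide": [-60, -60, -20], "angular": [0, 0, -63]}, {"slide": [-60, -60, -20], "angular": [0, 0, -70]}]'

```text
schema error: expected keys fingers, slide, angular
```

The top crop shows the stand yawed about -5.5°, with studs at (137,143) and (295,158) and the catch at (216,145). The holder is yawed about -15.5°. The scene crop shows studs at (190,205) and (350,150), and the pin at (265,165). I'll triangulate these.

```bash
cat >> h.py <<'E'
def want(s,pos,yaw):
    """slide mm & angular deg in tool axes to reach pos with tool down, tool x at yaw (deg)"""
    Rt=q2R(s["orientation"]);y=np.radians(yaw)
    G=np.array([[np.cos(y),np.sin(y),0],[np.sin(y),-np.cos(y),0],[0,0,-1]])
    return np.round(Rt.T@(np.array(pos)-s["tcp_pos"])*1e3,1),np.round(R.from_matrix(Rt.T@G).as_rotvec(degrees=True),2)
E
python3 - <<'E'
from h import *
np.set_printoptions(precision=4,suppress=True)
S=read_camera("scene");T=read_camera("top");s=get_state()
for n,a,b in(("L",(190,205),(137,143)),("R",(350,150),(295,158)),("pin",(265,165),(216,145)),("barL",(110,190),(78,110)),("barR",(398,95),(360,135))):
    print(n,*tri([ray(S,(190+a[0]/5.5,145+a[1]/5.5)),ray(T,(205+b[0]/5,140+b[1]/5))]))
for n,b in(("hL",(335,375)),("hR",(542,432))): print(n,atz(ray(T,(205+b[0]/5,140+b[1]/5)),.072))
for n,b in(("fL",(80,250)),("fR",(355,278))): print(n,atz(ray(T,(205+b[0]/5,140+b[1]/5)),.013))
print(want(s,[.38,-.12,.24],164.5))
W=read_camera("wrist");print(np.array(W["tool_from_camera"]),W["fovy"],{k:v for k,v in s.items() if 'tip' in k})
E
```

```text
L [0.6244 0.0646 0.1755] [0.00023662733817071847, 0.00023662733817080592]
R [ 0.6145 -0.0348  0.1755] [3.0358736381789364e-05, 3.0358736381712927e-05]
pin [0.6223 0.0156 0.1823] [0.0013607383629877718, 0.0013607383629877412]
barL [0.643  0.1016 0.1905] [0.0015844681312040638, 0.001584468131204174]
barR [ 0.6257 -0.0752  0.1899] [0.0003811170177483046, 0.0003811170177484571]
hL [ 0.4877 -0.0623  0.072 ]
hR [ 0.4497 -0.1998  0.072 ]
fL [0.5819 0.116  0.013 ]
fR [ 0.5618 -0.0787  0.013 ]
(array([ 294.7, -306.7,    2.3]), array([   0.  ,    0.01, -139.7 ]))
[[-0.0006 -0.9597 -0.2811  0.0721]
 [ 1.     -0.0004 -0.0009  0.    ]
 [ 0.0007 -0.2811  0.9597 -0.1322]
 [ 0.      0.      0.      1.    ]] 65.21221092235254 {}
```

Call:
jog_arm --moves '[{"fingers": 0, "slide": [0, 0, -20], "angular": [0, 0, -7]}, {"fingers": 0, "slide": [0, 0, -40], "angular": [0, 0, -14]}, {"fingers": 0, "slide": [0, 0, -40], "angular": [0, 0, -21]}, {"fingers": 0, "slide": [0, 0, -40], "angular": [0, 0, -28]}, {"fingers": 0, "slide": [0, 0, -40], "angular": [0, 0, -35]}, {"fingers": 0, "slide": [0, 0, -40], "angular": [0, 0, -42]}]'

```text
clock: 1.25
tcp_pos: [0.2412, -0.5221, 0.2825]
orientation: [0.0, 0.833, 0.553, -0.0]
wrist_force: [0.2, 0.3, -1.0]
finger_gap: 0.0857
grip_force: 0.0
```

```bash
python3 - <<'E'
from h import *
print(want(get_state(),[.444,-.124,.20],164.5))
E
```

```text
(array([445.7,  32.2,  82.4]), array([-1.000e-02,  3.000e-02, -9.736e+01]))
```

Call:
jog_arm --moves '[{"fingers": 0, "slide": [40, 3, 7], "angular": [0, 0, -7]}, {"fingers": 0, "slide": [80, 6, 14], "angular": [0, 0, -14]}, {"fingers": 0, "slide": [120, 9, 21], "angular": [0, 0, -21]}, {"fingers": 0, "slide": [160, 12, 28], "angular": [0, 0, -28]}, {"fingers": 0, "slide": [200, 15, 36], "angular": [0, 0, -35]}, {"fingers": 0, "slide": [240, 18, 44], "angular": [0, 0, -42]}, {"fingers": 0, "slide": [280, 21, 52], "angular": [0, 0, -49]}, {"fingers": 0, "slide": [320, 24, 60], "angular": [0, 0, -56]}, {"fingers": 0, "slide": [360, 27, 66], "angular": [0, 0, -63]}, {"fingers": 0, "slide": [400, 29, 74], "angular": [0, 0, -70]}]'

```text
clock: 2.08
tcp_pos: [0.4262, -0.1641, 0.2085]
orientation: [0.001, 0.365, 0.931, -0.0]
wrist_force: [1.5, -0.8, 0.7]
finger_gap: 0.0853
grip_force: 0.0
```

```bash
python3 - <<'E'
from h import *
print(want(get_state(),[.444,-.124,.20],164.5))
E
```

```text
(array([14.3, 41.5,  8.5]), array([-1.000e-02,  9.000e-02, -2.737e+01]))
```

Call:
jog_arm --moves '[{"fingers": 0, "slide": [5, 15, 3], "angular": [0, 0, -7]}, {"fingers": 0, "slide": [10, 30, 6], "angular": [0, 0, -14]}, {"fingers": 0, "slide": [14, 41.5, 8], "angular": [0, 0, -21]}, {"fingers": 0, "slide": [14, 41.5, 8], "angular": [0, 0, -27.4]}, {"fingers": 0, "slide": [14, 41.5, 8], "angular": [0, 0, -27.4]}, {"fingers": 0, "slide": [14, 41.5, 8], "angular": [0, 0, -27.4]}]'

```text
clock: 2.58
tcp_pos: [0.4437, -0.1259, 0.2004]
orientation: [0.0, 0.139, 0.99, -0.0]
wrist_force: [-0.2, 0.4, 0.2]
finger_gap: 0.0852
grip_force: 0.0
```

```bash
python3 - <<'E'
from h import *
np.set_printoptions(precision=4,suppress=True)
s=get_state();W=read_camera("wrist");save("w1",W);T=wristT(W,s);print(s["tcp_pos"],s["orientation"])
r={}
for t,z in(("holder_grip",.04),("holder_holes",.038),("tube_holder",0)):
    for x in tip_of(t,W)[:2]: print(t,np.round(x["point"],1),round(x["p"],2),atz(ray(W,x["point"],T),z))
E
```

```text
[ 0.4437 -0.1259  0.2004] [ 0.0001  0.1388  0.9903 -0.0001]
holder_grip [257.7 178.9] 0.58 [ 0.4486 -0.1229  0.04  ]
holder_grip [400.9 272. ] 0.16 [0.594  0.0001 0.04  ]
holder_holes [255.4 203.5] 0.81 [ 0.4738 -0.1325  0.038 ]
tube_holder [254.8 195.9] 0.92 [ 0.4772 -0.134   0.    ]
tube_holder [259.4 177.7] 0.15 [ 0.4577 -0.123   0.    ]
```

View pics/w1.png

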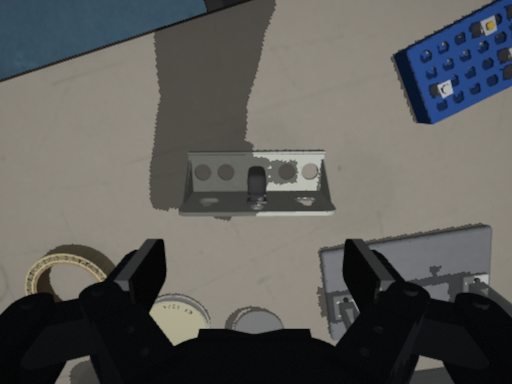

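The wrist view shows the holder square to the tool. Its handle is at (257,183), the plate's rear top edge runs (181,215) to (335,213), and the shelf front edge runs (188,151) to (324,151).

```bash
python3 - <<'E'
from h import *
np.set_printoptions(precision=4,suppress=True)
s=get_state();W=read_camera("wrist");T=wristT(W,s)
P=lambda px,z:atz(ray(W,px,T),z)
a,b=P((181,215),.072),P((335,213),.072);print(a,b,np.linalg.norm(a-b),np.degrees(np.arctan2((b-a)[1],(b-a)[0]))-90)
c,d=P((188,151),.003),P((324,151),.003);print(c,d,np.linalg.norm(c-d),np.degrees(np.arctan2((d-c)[1],(d-c)[0]))-90)
y=np.radians(-15.5);X=np.array([np.cos(y),np.sin(y),0])
print((a+b)/2-.026*X,(c+d)/2+.024*X)
g=((a+b)/2-.026*X+(c+d)/2+.024*X)/2; g[2]=.036
print(g,want(s,g,164.5))
E
```

```text
[ 0.4542 -0.1994  0.072 ] [ 0.4916 -0.0617  0.072 ] 0.14267505739205508 -15.172725667440801
[ 0.406  -0.1909  0.003 ] [ 0.4473 -0.0467  0.003 ] 0.14999084075497812 -15.972720423250834
[ 0.4479 -0.1236  0.072 ] [ 0.4497 -0.1252  0.003 ]
[ 0.4488 -0.1244  0.036 ] (array([ -4.4,   3.4, 164.4]), array([-0.01,  0.02, -0.44]))
```

Call:
jog_arm --moves '[{"fingers": 0, "slide": [-4.4, 3.4, 30], "angular": [0, 0, -0.4]}, {"fingers": 0, "slide": [-4.4, 3.4, 70], "angular": [0, 0, -0.4]}, {"fingers": 0, "slide": [-4.4, 3.4, 105], "angular": [0, 0, -0.4]}, {"fingers": 0, "slide": [-4.4, 3.4, 135], "angular": [0, 0, -0.4]}, {"fingers": 0, "slide": [-4.4, 3.4, 155], "angular": [0, 0, -0.4]}, {"fingers": 0, "slide": [-4.4, 3.4, 164.5], "angular": [0, 0, -0.4]}, {"fingers": 0, "slide": [-4.4, 3.4, 164.5], "angular": [0, 0, -0.4]}, {"fingers": 0, "slide": [-4.4, 3.4, 164.5], "angular": [0, 0, -0.4]}]'

```text
clock: 3.5
tcp_pos: [0.449, -0.1242, 0.0362]
orientation: [-0.0, 0.134, 0.991, -0.0]
wrist_force: [0.5, -0.7, 0.7]
finger_gap: 0.0855
grip_force: 0.0
```

Call:
jog_arm --moves '[{"fingers": 1, "slide": [0, 0, 0], "angular": [0, 0, 0]}, {"fingers": 1, "slide": [0, 0, 0], "angular": [0, 0, 0]}, {"fingers": 1, "slide": [0, 0, 0], "angular": [0, 0, 0]}, {"fingers": 1, "slide": [0, 0, 0], "angular": [0, 0, 0]}, {"fingers": 1, "slide": [0, 0, 0], "angular": [0, 0, 0]}, {"fingers": 1, "slide": [0, 0, 0], "angular": [0, 0, 0]}, {"fingers": 1, "slide": [0, 0, 0], "angular": [0, 0, 0]}, {"fingers": 1, "slide": [0, 0, 0], "angular": [0, 0, 0]}]' --squeeze 80

```text
clock: 4.17
tcp_pos: [0.4493, -0.1243, 0.0365]
orientation: [0.001, 0.134, 0.991, -0.0]
wrist_force: [-1.3, -0.7, 6.5]
finger_gap: 0.0169
grip_force: 79.1
```

Call:
jog_arm --moves '[{"fingers": 1, "slide": [0, 0, -20], "angular": [0, 0, 0]}, {"fingers": 1, "slide": [0, 0, -50], "angular": [0, 0, 0]}, {"fingers": 1, "slide": [0, 0, -85], "angular": [0, 0, 0]}, {"fingers": 1, "slide": [0, 0, -115], "angular": [0, 0, 0]}, {"fingers": 1, "slide": [0, 0, -130], "angular": [0, 0, 0]}, {"fingers": 1, "slide": [0, 0, -137], "angular": [0, 0, 0]}, {"fingers": 1, "slide": [0, 0, -137], "angular": [0, 0, 0]}, {"fingers": 1, "slide": [0, 0, -137], "angular": [0, 0, 0]}]'

```text
clock: 4.83
tcp_pos: [0.4482, -0.1236, 0.1717]
orientation: [-0.001, 0.134, 0.991, 0.0]
wrist_force: [-0.7, -0.4, -3.7]
finger_gap: 0.017
grip_force: 78.5
```

```bash
python3 - <<'E'
from h import *
s=get_state();print(s["wrist_force"],s["ft_torque"],s["grip_force"],want(s,[.5594,.0215,.173],174.3))
E
```

```text
[-0.66243277 -0.35619279 -3.73209204] [0.0091087  0.02932476 0.01227863] 78.49487543106079 (array([-68.7, 169.4,  -1.4]), array([ 0.02, -0.08, -9.7 ]))
```

Call:
jog_arm --moves '[{"fingers": 1, "slide": [-6, 15, 0], "angular": [0, 0, -1]}, {"fingers": 1, "slide": [-16, 40, 0], "angular": [0, 0, -3]}, {"fingers": 1, "slide": [-28, 70, 0], "angular": [0, 0, -5]}, {"fingers": 1, "slide": [-41, 100, 0], "angular": [0, 0, -7]}, {"fingers": 1, "slide": [-53, 130, 0], "angular": [0, 0, -8.5]}, {"fingers": 1, "slide": [-63, 155, 0], "angular": [0, 0, -9.5]}, {"fingers": 1, "slide": [-68.7, 169.4, -1.4], "angular": [0, 0, -9.7]}, {"fingers": 1, "slide": [-68.7, 169.4, -1.4], "angular": [0, 0, -9.7]}, {"fingers": 1, "slide": [-68.7, 169.4, -1.4], "angular": [0, 0, -9.7]}, {"fingers": 1, "slide": [-68.7, 169.4, -1.4], "angular": [0, 0, -9.7]}]'

```text
clock: 5.67
tcp_pos: [0.5585, 0.0209, 0.1723]
orientation: [-0.002, 0.05, 0.999, -0.0]
wrist_force: [0.8, 0.3, -3.3]
finger_gap: 0.0167
grip_force: 78.8
```

```bash
python3 - <<'E'
from h import *
np.set_printoptions(precision=4,suppress=True)
s=get_state();print(s["tcp_pos"],s["orientation"])
W=read_camera("wrist");S=read_camera("scene");T=read_camera("top")
a=cv2.resize(S["color"][120:250,170:330],None,fx=3.2,fy=3.2,interpolation=cv2.INTER_CUBIC)[:416]
b=W["color"]
o=np.zeros((416,800,3),np.uint8);o[:,:512]=a;c=cv2.resize(T["color"][130:240,205:285],(288,396),interpolation=cv2.INTER_CUBIC);o[:396,512:]=c
cv2.imwrite("pics/s2.png",o[:,:,::-1]);save("w2",W)
for t in("holder_holes","holder_grip","studs_mid"):
    rs=[]
    for n,p,M in(("S",S,None),("T",T,None),("W",W,wristT(W,s))):
        r=tip_of(t,p)
        if r: print(t,n,np.round(r[0]["point"],1),round(r[0]["p"],2)); rs.append(ray(p,r[0]["point"],M))
    if len(rs)>1: print(*tri(rs))
E
```

```text
[0.5585 0.0209 0.1723] [-0.0019  0.0498  0.9988 -0.0001]
holder_holes S [246.3 182.2] 0.91
holder_holes W [251.2 299.1] 0.65
[0.5732 0.0191 0.1905] [0.0010821930698037912, 0.0010821930698039143]
holder_grip S [251.8 189.8] 0.59
holder_grip T [242.6 189.2] 0.41
holder_grip W [253.9 255.6] 0.69
[0.5526 0.0239 0.1834] [0.008519065500411057, 0.009004425832448532, 0.0027942715538838534]
studs_mid S [236.9 176.9] 0.85
```

View pics/s2.png

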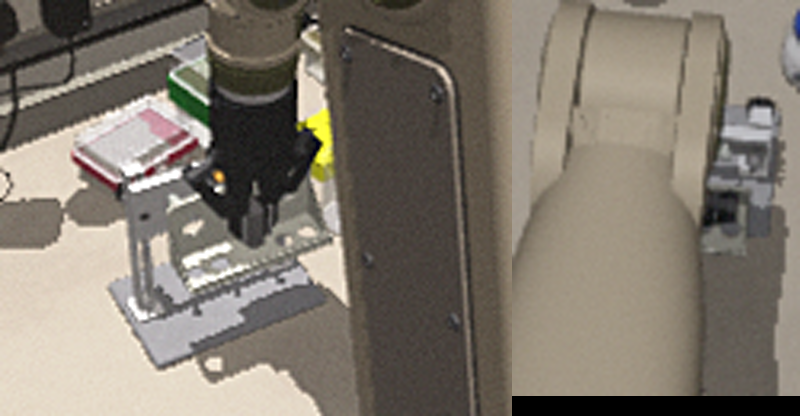

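View pics/w2.png

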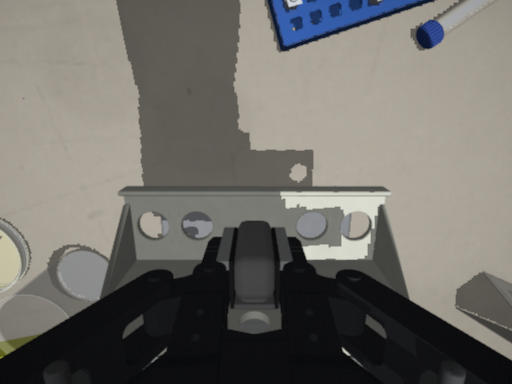

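The scene crop shows the plate held square in front of the bar. The wrist view shows the holder centred in the fingers (handle at (254,270)) and level. Now I'll approach.

Call:
jog_arm --moves '[{"fingers": 1, "slide": [-8, 0.7, -1], "angular": [0, 0, 0]}, {"fingers": 1, "slide": [-16, 0.7, -1], "angular": [0, 0, 0]}, {"fingers": 1, "slide": [-22, 0.7, -1], "angular": [0, 0, 0]}, {"fingers": 1, "slide": [-26, 0.7, -1], "angular": [0, 0, 0]}, {"fingers": 1, "slide": [-26, 0.7, -1], "angular": [0, 0, 0]}, {"fingers": 1, "slide": [-26, 0.7, -1], "angular": [0, 0, 0]}, {"fingers": 1, "slide": [-26, 0.7, -1], "angular": [0, 0, 0]}]'

```text
clock: 6.85
tcp_pos: [0.5857, 0.0193, 0.1749]
orientation: [-0.0, 0.05, 0.999, -0.0]
wrist_force: [-0.3, 0.4, -3.1]
finger_gap: 0.0171
grip_force: 78.8
```

Call:
jog_arm --moves '[{"fingers": 1, "slide": [-1, 0, 0], "angular": [0, 0, 0]}, {"fingers": 1, "slide": [-2, 0, 0], "angular": [0, 0, 0]}, {"fingers": 1, "slide": [-3, 0, 0], "angular": [0, 0, 0]}, {"fingers": 1, "slide": [-4, 0, 0], "angular": [0, 0, 0]}, {"fingers": 1, "slide": [-4, 0, 0], "angular": [0, 0, 0]}]'

```text
clock: 7.27
tcp_pos: [0.5901, 0.0189, 0.1752]
orientation: [0.0, 0.05, 0.999, -0.0]
wrist_force: [0.3, 0.3, -2.2]
finger_gap: 0.0171
grip_force: 78.8
```

Call:
jog_arm --moves '[{"fingers": 1, "slide": [-1, 0, 0], "angular": [0, 0, 0]}, {"fingers": 1, "slide": [-2, 0, 0], "angular": [0, 0, 0]}, {"fingers": 1, "slide": [-2, 0, 0], "angular": [0, 0, 0]}]'

```text
clock: 7.52
tcp_pos: [0.5921, 0.0186, 0.1752]
orientation: [0.0, 0.05, 0.999, -0.0]
wrist_force: [0.3, 0.3, -3.2]
finger_gap: 0.0171
grip_force: 78.8
```

Call:
jog_arm --moves '[{"fingers": 1, "slide": [-1, 0, 0], "angular": [0, 0, 0]}, {"fingers": 1, "slide": [-1.5, 0, 0], "angular": [0, 0, 0]}, {"fingers": 1, "slide": [-1.5, 0, 0], "angular": [0, 0, 0]}]'

```text
clock: 7.77
tcp_pos: [0.5929, 0.0186, 0.1751]
orientation: [-0.001, 0.05, 0.999, -0.0]
wrist_force: [-1.1, -0.4, -3.0]
finger_gap: 0.0175
grip_force: 78.9
```

Call:
jog_arm --moves '[{"fingers": 1, "slide": [-1, 0, 0], "angular": [0, 0, 0]}, {"fingers": 1, "slide": [-1.5, 0, 0], "angular": [0, 0, 0]}, {"fingers": 1, "slide": [-1.5, 0, 0], "angular": [0, 0, 0]}]'

```text
clock: 8.02
tcp_pos: [0.5945, 0.0184, 0.1751]
orientation: [-0.0, 0.05, 0.999, -0.0]
wrist_force: [-2.8, 0.2, -1.9]
finger_gap: 0.0172
grip_force: 78.9
```

Call:
jog_arm --moves '[{"fingers": 1, "slide": [-1, 0, 0], "angular": [0, 0, 0]}, {"fingers": 1, "slide": [-1, 0, 0], "angular": [0, 0, 0]}, {"fingers": 1, "slide": [-1, 0, 0], "angular": [0, 0, 0]}]'

```text
clock: 8.27
tcp_pos: [0.5956, 0.0183, 0.1751]
orientation: [-0.0, 0.05, 0.999, -0.0]
wrist_force: [-3.6, 0.4, -2.0]
finger_gap: 0.017
grip_force: 78.9
```

Call:
jog_arm --moves '[{"fingers": 1, "slide": [-1, 0, 0], "angular": [0, 0, 0]}, {"fingers": 1, "slide": [-1, 0, 0], "angular": [0, 0, 0]}, {"fingers": 1, "slide": [-1, 0, 0], "angular": [0, 0, 0]}]'

```text
clock: 8.52
tcp_pos: [0.5967, 0.0182, 0.1751]
orientation: [-0.0, 0.05, 0.999, -0.0]
wrist_force: [-4.4, -0.1, -1.6]
finger_gap: 0.0169
grip_force: 79.0
```

Force is rising at about 0.7 N/mm, which matches the catch spring, so the plate is over the heads.

Call:
jog_arm --moves '[{"fingers": 1, "slide": [-1, 0, 0], "angular": [0, 0, 0]}, {"fingers": 1, "slide": [-2, 0, 0], "angular": [0, 0, 0]}, {"fingers": 1, "slide": [-2, 0, 0], "angular": [0, 0, 0]}]'

```text
clock: 8.77
tcp_pos: [0.5987, 0.018, 0.1751]
orientation: [-0.0, 0.05, 0.999, -0.0]
wrist_force: [-5.6, 1.4, -1.3]
finger_gap: 0.017
grip_force: 79.0
```

Call:
jog_arm --moves '[{"fingers": 1, "slide": [-1, 0, 0], "angular": [0, 0, 0]}, {"fingers": 1, "slide": [-2, 0, 0], "angular": [0, 0, 0]}, {"fingers": 1, "slide": [-2, 0, 0], "angular": [0, 0, 0]}]'

```text
clock: 9.02
tcp_pos: [0.6003, 0.0178, 0.175]
orientation: [-0.001, 0.05, 0.999, -0.0]
wrist_force: [-5.9, -0.0, -0.3]
finger_gap: 0.017
grip_force: 79.1
```

Call:
jog_arm --moves '[{"fingers": 1, "slide": [-1, 0, 0], "angular": [0, 0, 0]}, {"fingers": 1, "slide": [-1.5, 0, 0], "angular": [0, 0, 0]}, {"fingers": 1, "slide": [-1.5, 0, 0], "angular": [0, 0, 0]}]'

```text
clock: 9.27
tcp_pos: [0.6013, 0.0178, 0.175]
orientation: [-0.001, 0.05, 0.999, -0.0]
wrist_force: [-7.4, -0.0, 0.3]
finger_gap: 0.017
grip_force: 79.3
```

Call:
jog_arm --moves '[{"fingers": 1, "slide": [-0.5, 0, 0], "angular": [0, 0, 0]}, {"fingers": 1, "slide": [-1, 0, 0], "angular": [0, 0, 0]}, {"fingers": 1, "slide": [-1, 0, 0], "angular": [0, 0, 0]}]'

```text
clock: 9.52
tcp_pos: [0.6015, 0.0178, 0.175]
orientation: [-0.002, 0.05, 0.999, 0.0]
wrist_force: [-10.2, 0.3, 1.8]
finger_gap: 0.017
grip_force: 79.6
```

Call:
jog_arm --moves '[{"fingers": 1, "slide": [-0.3, 0, 1], "angular": [0, 0, 0]}, {"fingers": 1, "slide": [-0.5, 0, 2], "angular": [0, 0, 0]}, {"fingers": 1, "slide": [-0.5, 0, 2], "angular": [0, 0, 0]}]'

```text
clock: 9.77
tcp_pos: [0.6015, 0.0178, 0.1729]
orientation: [-0.002, 0.05, 0.999, -0.0]
wrist_force: [-10.8, 0.9, 0.7]
finger_gap: 0.0172
grip_force: 79.6
```

```bash
python3 - <<'E'
from h import *
s=get_state();print(s["wrist_force"],s["ft_torque"])
E
```

```text
[-10.823869     0.92076169   0.67122521] [ 0.05874989  1.9411734  -0.21095564]
```

Call:
jog_arm --moves '[{"fingers": 1, "slide": [-0.3, 0, 1], "angular": [0, 0, 0]}, {"fingers": 1, "slide": [-0.3, 0, 2], "angular": [0, 0, 0]}, {"fingers": 1, "slide": [-0.3, 0, 3], "angular": [0, 0, 0]}, {"fingers": 1, "slide": [-0.3, 0, 3], "angular": [0, 0, 0]}]'

```text
clock: 10.1
tcp_pos: [0.6015, 0.0178, 0.1697]
orientation: [-0.003, 0.05, 0.999, 0.0]
wrist_force: [-11.7, 0.7, -0.4]
finger_gap: 0.0173
grip_force: 79.3
```

Call:
jog_arm --moves '[{"fingers": 1, "slide": [0, 0, 1], "angular": [0, 0, 0]}, {"fingers": 1, "slide": [0, 0, 2], "angular": [0, 0, 0]}, {"fingers": 1, "slide": [0, 0, 3], "angular": [0, 0, 0]}, {"fingers": 1, "slide": [0, 0, 3], "angular": [0, 0, 0]}]'

```text
clock: 10.43
tcp_pos: [0.6015, 0.0177, 0.1667]
orientation: [-0.003, 0.05, 0.999, -0.0]
wrist_force: [-10.9, 0.9, -0.6]
finger_gap: 0.0171
grip_force: 79.5
```

Call:
jog_arm --moves '[{"fingers": 1, "slide": [0, 0, 1], "angular": [0, 0, 0]}, {"fingers": 1, "slide": [0, 0, 2], "angular": [0, 0, 0]}, {"fingers": 1, "slide": [0, 0, 2.5], "angular": [0, 0, 0]}, {"fingers": 1, "slide": [0, 0, 2.5], "angular": [0, 0, 0]}]'

```text
clock: 10.77
tcp_pos: [0.6014, 0.0178, 0.1629]
orientation: [-0.003, 0.05, 0.999, 0.0]
wrist_force: [-8.6, 0.7, -6.9]
finger_gap: 0.0176
grip_force: 78.4
```

Call:
jog_arm --moves '[{"fingers": 1, "slide": [0, 0, 1], "angular": [0, 0, 0]}, {"fingers": 1, "slide": [0, 0, 1.5], "angular": [0, 0, 0]}, {"fingers": 1, "slide": [0, 0, 1.5], "angular": [0, 0, 0]}]'

```text
clock: 11.02
tcp_pos: [0.6015, 0.0178, 0.1625]
orientation: [-0.003, 0.05, 0.999, 0.0]
wrist_force: [-10.8, 1.4, -0.3]
finger_gap: 0.017
grip_force: 79.3
```

Call:
jog_arm --moves '[{"fingers": 1, "slide": [0, 0, 0.7], "angular": [0, 0, 0]}, {"fingers": 1, "slide": [0, 0, 1.2], "angular": [0, 0, 0]}, {"fingers": 1, "slide": [0, 0, 1.2], "angular": [0, 0, 0]}]'

```text
clock: 11.27
tcp_pos: [0.6016, 0.0178, 0.162]
orientation: [-0.002, 0.05, 0.999, -0.0]
wrist_force: [-12.8, 0.3, 3.6]
finger_gap: 0.0167
grip_force: 79.8
```

Call:
jog_arm --moves '[{"fingers": 1, "slide": [0, 0, 0.7], "angular": [0, 0, 0]}, {"fingers": 1, "slide": [0, 0, 1.2], "angular": [0, 0, 0]}, {"fingers": 1, "slide": [0, 0, 1.2], "angular": [0, 0, 0]}]'

```text
clock: 11.52
tcp_pos: [0.6016, 0.0178, 0.161]
orientation: [-0.002, 0.05, 0.999, -0.0]
wrist_force: [-13.8, 1.3, 4.6]
finger_gap: 0.0168
grip_force: 79.8
```

Call:
jog_arm --moves '[{"fingers": 1, "slide": [0, 0, 0.7], "angular": [0, 0, 0]}, {"fingers": 1, "slide": [0, 0, 1.2], "angular": [0, 0, 0]}, {"fingers": 1, "slide": [0, 0, 1.2], "angular": [0, 0, 0]}]'

```text
clock: 11.77
tcp_pos: [0.6016, 0.0178, 0.1598]
orientation: [-0.002, 0.05, 0.999, -0.0]
wrist_force: [-13.0, 1.1, 5.0]
finger_gap: 0.017
grip_force: 79.9
```

Call:
jog_arm --moves '[{"fingers": 1, "slide": [0, 0, 0.5], "angular": [0, 0, 0]}, {"fingers": 1, "slide": [0, 0, 1], "angular": [0, 0, 0]}, {"fingers": 1, "slide": [0, 0, 1], "angular": [0, 0, 0]}]'

```text
clock: 12.02
tcp_pos: [0.6016, 0.0178, 0.1594]
orientation: [-0.002, 0.05, 0.999, -0.0]
wrist_force: [-14.0, 0.4, 7.1]
finger_gap: 0.0174
grip_force: 80.4
```

Call:
jog_arm --moves '[{"fingers": 1, "slide": [0, 0, 0.7], "angular": [0, 0, 0]}, {"fingers": 1, "slide": [0, 0, 1.5], "angular": [0, 0, 0]}, {"fingers": 1, "slide": [0, 0, 1.5], "angular": [0, 0, 0]}]'

```text
clock: 12.27
tcp_pos: [0.6016, 0.0178, 0.1591]
orientation: [-0.002, 0.05, 0.999, -0.0]
wrist_force: [-16.9, 2.2, 14.2]
finger_gap: 0.0169
grip_force: 81.5
```

```bash
python3 - <<'E'
from h import *
W=read_camera("wrist");S=read_camera("scene")
o=np.zeros((416,800,3),np.uint8)
o[:,:512]=cv2.resize(S["color"][140:244,180:308],(512,416),interpolation=cv2.INTER_CUBIC)
o[:384,512:]=cv2.resize(W["color"][150:342,184:328],(288,384),interpolation=cv2.INTER_CUBIC)
cv2.imwrite("pics/s3.png",o[:,:,::-1])
E
```

```text
(no output)
```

View pics/s3.png

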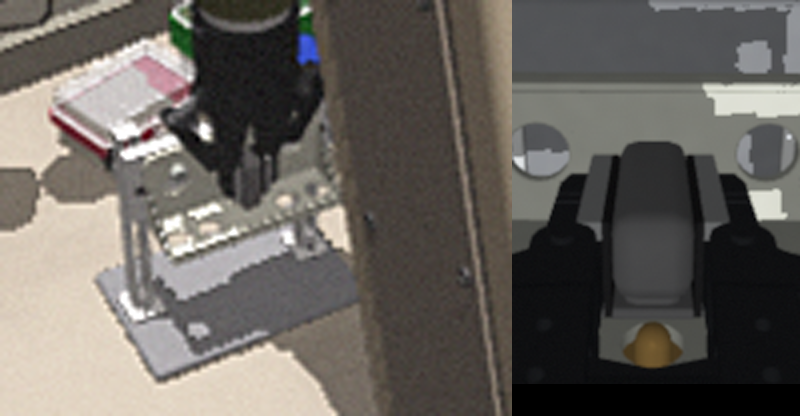

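The wrist crop shows the brass pin standing out through the plate's middle hole at (652,345), and the plate is on the hard stop. I'll relieve the load and then open.

Call:
jog_arm --moves '[{"fingers": 1, "slide": [0.5, 0, -0.8], "angular": [0, 0, 0]}, {"fingers": 1, "slide": [1, 0, -1.5], "angular": [0, 0, 0]}, {"fingers": 1, "slide": [1, 0, -1.5], "angular": [0, 0, 0]}]'

```text
clock: 12.62
tcp_pos: [0.6016, 0.0178, 0.1592]
orientation: [-0.001, 0.05, 0.999, 0.0]
wrist_force: [-10.8, 2.0, 5.1]
finger_gap: 0.0172
grip_force: 80.0
```

Call:
jog_arm --moves '[{"fingers": 0.6, "slide": [0, 0, 0], "angular": [0, 0, 0]}, {"fingers": 0.6, "slide": [0, 0, 0], "angular": [0, 0, 0]}, {"fingers": 0.6, "slide": [0, 0, 0], "angular": [0, 0, 0]}, {"fingers": 0.6, "slide": [0, 0, 0], "angular": [0, 0, 0]}, {"fingers": 0.6, "slide": [0, 0, 0], "angular": [0, 0, 0]}]'

```text
clock: 13.03
tcp_pos: [0.604, 0.0174, 0.1589]
orientation: [0.001, 0.05, 0.999, -0.0]
wrist_force: [0.5, -0.4, -0.5]
finger_gap: 0.0348
grip_force: 0.0
```

Call:
jog_arm --moves '[{"fingers": 0.6, "slide": [2, 0, -4], "angular": [0, 0, 0]}, {"fingers": 0.6, "slide": [2, 0, -12], "angular": [0, 0, 0]}, {"fingers": 0.6, "slide": [2, 0, -25], "angular": [0, 0, 0]}, {"fingers": 0.6, "slide": [2, 0, -45], "angular": [0, 0, 0]}, {"fingers": 0.6, "slide": [2, 0, -70], "angular": [0, 0, 0]}, {"fingers": 0.6, "slide": [30, 0, -95], "angular": [0, 0, 0]}, {"fingers": 0.6, "slide": [65, 0, -110], "angular": [0, 0, 0]}, {"fingers": 0.6, "slide": [100, 0, -115], "angular": [0, 0, 0]}, {"fingers": 0.6, "slide": [120, 0, -115], "angular": [0, 0, 0]}, {"fingers": 0.6, "slide": [120, 0, -115], "angular": [0, 0, 0]}]'

```text
clock: 13.87
tcp_pos: [0.4803, 0.0302, 0.2758]
orientation: [0.0, 0.049, 0.999, -0.0]
wrist_force: [-0.8, 0.1, -0.2]
finger_gap: 0.0345
grip_force: 0.0
```

```bash
python3 - <<'E'
from h import *
W=read_camera("wrist");S=read_camera("scene");T=read_camera("top")
o=np.zeros((500,800,3),np.uint8)
o[:,:400]=cv2.resize(S["color"][140:265,190:290],(400,500),interpolation=cv2.INTER_CUBIC)
o[:300,400:]=cv2.resize(W["color"],(400,300))
cv2.imwrite("pics/s4.png",o[:,:,::-1])
E
```

```text
(no output)
```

View pics/s4.png

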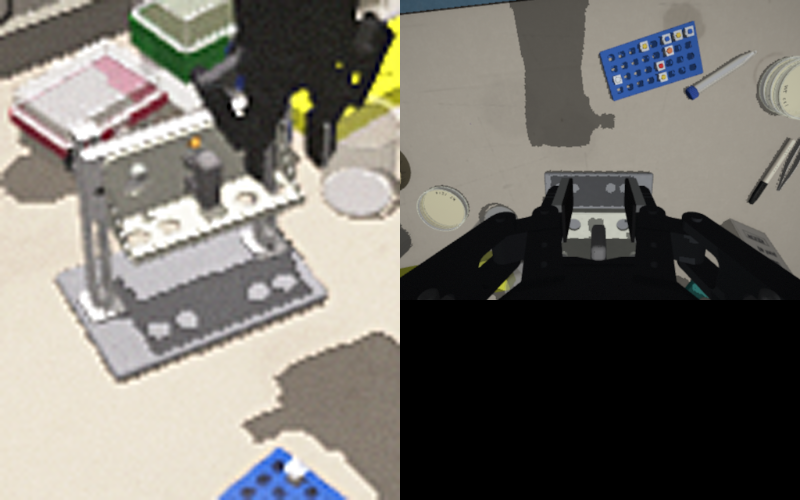

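The scene crop shows the holder hanging level on the bar. The stud is in its slot at (138,175), the brass catch is out at (195,143), and the robot is clear.

```bash
python3 -c "
from workcell import *
print(hand_in())"
```

```text
the job is handed in; nothing more can be done
None
```

The holder is back on its stand: both studs are in their slots and against the stop, and the catch is out through the middle hole. The highest force I read was about 22 N (limit 3.5 kg, about 34 N), the gripper is clear, and the job was handed in at about 14 s.

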